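Lock the hold-down strap of a panel jig with a ball-lock pin

ROBOT

A 7-joint arm with a two-finger parallel gripper is mounted at the origin on a cart in front of the work surface, level with it; the furniture and walls round the work are solid. World frame = base frame: x ahead of the robot, y to its left, z up, the work surface at z = 0. Lengths are in mm, angles in rad, forces in N, time in s.
With the tool pointing down it reaches from about 400 to 900 mm from the base axis. Payload 5.5 kg.
Tool frame: the origin (TCP) lies on the centre line of the jaws, within the pads' length; the fingertips stand 8 mm ahead of it and the grasp point (between the pads) lies 11 mm behind it; z points along the fingers, y is the line along which they close (so a half turn about z gives the same grasp; the last joint's range is limited). The gripper opens to 92 mm and grips with 3 to 60 N. Pads are 19 mm wide; open, the fingers measure 130 mm over their backs; the gripper's body (75 mm by 190 mm) begins 47 mm behind the grasp point.
Start: joints at [0.263, 0.501, -0.427, 1.55, 0.221, 1.138, -0.21], TCP at [650, 0.037, 234.729] pointing down, gripper open.
Joint ranges: [-2.88, 2.88], [-0.31, 2.03], [-1.54, 1.56], [0.2, 2.42], [-1.41, 4.55], [0.19, 2.02], [-2.57, 2.57]. Speed limits (rad/s): [2.57, 2.57, 3.14, 3.14, 3.14, 3.14, 3.14].

INTERFACE

Orientations are given as a unit quaternion [x, y, z, w].
In Python, from rig import arm, optics, finder gives the robot as it stands. The module is installed in compiled form; this text tells all that it offers.
- The arm moves only by the shell command python3 -m inch 'ROWS' [FORCE]. ROWS is text: rows parted by semicolons, each of 7 numbers parted by spaces: the turn, a rotation vector about the world's x, y, z in units of 2 pi rad (1.0 is 2 pi rad), then the shift along the world's x, y, z in units of 250 mm (1.0 is 250 mm), then the closure in counts, from 0 (fully open) to 255 (shut). A call has 1 to 20 rows; each row is the pose to reach, as a shift and turn from the pose commanded when the call began, turning the shorter way round; what a row does not reach only later rows make up. A row lasts 1/12 s, in which the tool goes at most 41.7 mm and 7.16 degrees, less where a joint would pass 70% of its speed; a pose out of reach is approached as far as the arm can. A call with a number of a shift or a turn outside -1 to 1 is refused whole. A call with a gripper value outside its range is refused whole. The fingers move at their own pace and stop on an object; FORCE is the grip in N (left out, the last holds). Time passes only in rows, so rows that repeat a pose let the fingers close. It gives the time, the measured TCP pose, the force, the opening and the grip force at its end, in the units of the state.
- arm.observe(): the state, without advancing time (a new reading comes with each control period).
- optics.camera(name): name is "scene" or "side" or "wrist"; returns a dict with "pixels" (400x640x3 uint8, red, green, blue), "vfov" (degrees; the focal length in pixels is half the picture's height over the tangent of half this angle, whatever the lens; pixels are square), "cx", "cy" (the principal point, pixels), "rvec" (rotation vector, rad) and "tvec" (3), from world to camera coordinates, as OpenCV has them. Camera axes: x right, y down, z forward; pixel columns grow to the right and rows downward; lengths in mm; the calibration is good to about 2 mm. A picture is of the moment at which its call begins. There is no depth.
- arm.hand_in(): hands the job in; it is judged then, once.
Trained networks look in the newest picture that a camera, given by its name, has taken for a name from the list of things; names that differ only in an ending like _2 or _b are one class to them, and where a whole thing is asked for, a point or a joint stands for the part that bears it (a point fixed in the world has none). Each returns a list of dicts, best first, with "p" (0 to 1); they miss things now and then, are a little off and sometimes report something else, mostly with a low value. They report only what shows in the picture. A call takes as long as a camera call. They do not tell look-alikes from the thing itself.
- finder.look_for(camera, label): "bbox" ([left, top, width, height] as shares, 0 to 1, of the picture: columns of its width, rows of its height, round what is visible of it).
- finder.masks_of(camera, label): "region" (400x640 bool, what is visible of it) and "bbox" ([left, top, width, height] as shares, 0 to 1, of the picture: columns of its width, rows of its height, round what is visible of it).
The state is a dict: "time_s": time; "q": joint angles; "dq": joint speeds; "joint_efforts": joint torques, N m; "tcp_pos": TCP position; "eef_rot": TCP orientation; "wrist_force": force on the tool from outside, world axes, zero at the start; "moment": the same for the moment, N m; "grip_width": finger opening in mm; "grasp_force": force on a finger pad.
Only numpy, scipy, OpenCV 4.12 (cv2) and the standard library are available. Lean on these libraries where they do the work, as an engineer would, in place of code of your own. Each camera call takes 0.05 s, during which the arm holds its last target. There are 200 camera calls.

TASK

Secure the lacquer panel in its rubbing jig: swing the steel strap over the panel until its eye lies over the locking boss, then take the ball-lock pin (the one with the black grip) from the rack and, holding its thumb button in, put it down through the eye, feel for the hole of the floating receptacle below and press the pin home against its spring. Let the button go so that it springs right out and the pin is locked upright, shoulder down. Do not force the pin, and leave the panel, the ring pin and the other things on the table as they are.

Things in the scene. Friction and masses are not known exactly. Their poses are not given: they have to be found in the camera images.
- jig: Rubbing jig fixed to the table: grey plate 170 x 300 x 10 mm, origin under its centre, z up; x (short side) points roughly away from the robot, y (long side) roughly to its left. The panel lies on a plywood bed in the middle; the strap's pivot post is at y = +105 mm, the locking boss at y = -105 mm. All of it stands below 105 mm.
- boss_centre (a point): Middle of the top of the locking boss at jig (0, -105) mm, 49 mm above the table: a 62 mm square frame, in it a 40 mm square steel receptacle, 12 mm thick, top also 49 mm up, with a vertical 18 mm through hole, free below. The receptacle floats: its hole lies 3 to 6.6 mm off this point in a direction that varies and is not measured, and stays put below 8 N of side force.
- strap_pivot (a point): Pivot of the strap at jig (0, +105) mm, 55 mm above the table. The flat steel strap (35 mm wide, 46 mm round the eye, 50 to 60 mm above the table) turns level about it (0.25 N m of friction, no spring) and stays where it is left. It is in two parts: a swing arm and on it the slotted strap, which slides 8 mm either way along its length (2 N of friction), so the pin can carry the eye about.
- strap_eye (a point): Centre of the top of the 18 mm eye in the strap's free end, 60 mm above the table, 210 mm from the pivot. It starts swung out 0.40 to 0.65 rad to jig +x (away from the robot) and comes back clockwise (seen from above) to lie over the boss, along jig -y; it can go 0.05 rad too far before its stop.
- strap_knob (a point): Upright black knob on the strap's centre line, 125 mm from the pivot, 85 mm from the eye: 22 mm in diameter, 60 to 104 mm above the table; this point is on its axis, 90 mm above the table. Pinch it from above (or push it) to swing and slide the strap.
- pin_rack: Pin rack fixed to the table: foot 90 x 150 mm and a level plate 56 x 150 mm, its top 52 mm above the table, with two 18 mm holes at rack y = +38 and -38 mm. Origin under its centre, z up, axes roughly as the jig's. One hole holds the ball-lock pin, the other the ring pin (90 mm tall over the table); which is which changes.
- lock_pin: Ball-lock pin, about 0.2 kg, upright in the rack. Origin on its axis in the underside of its shoulder disc (34 mm wide, 5 mm thick), z up; above that a black grip 24 mm (x) by 30 mm (y), from 5 to 48 mm up, flat on top. Under the shoulder a wave spring stands 4 mm proud when free: 4 N to start, 12 N pressed flat; home, it bears on the strap's top.
- pin_nose (a point): Lower end of the pin, on its axis 34 mm below its origin; shank 16 mm in diameter, the last 1 mm bevelled to 14 mm, so it drops into an 18 mm hole when within about 2 mm of its centre. Two locking balls 24 to 29 mm below the origin stick out 3 mm (pin +y and -y) while the button is out, lie flush when it is in; while out they pass no 18 mm hole.
- pin_button (a point): Centre of the thumb button's outer face when it is out, in the grip's +x face, 27 mm above the pin's origin: 15 mm in diameter, 4 mm proud. Pinching the grip's two x faces from above at this height (28 mm across, 24 mm with the button in) presses it. With the spring pressed flat the balls clear the receptacle's underside by 1.2 mm; then they spring out.
- thumb_button (a joint): How far the thumb button is pressed in, m: 0 = fully out (balls out, locked), 0.004 = flush with the grip (balls in). Return spring: 4.5 N to start, about 8 N when in, so pinch with 20 to 40 N. If it stays partly in after letting go, the balls are still in the hole: press on the flat top of the pin until it springs out.
- ring_pin: Plain pin with a wire ring for a handle and no button, shank 12 mm, in the other hole of the rack; not wanted. Origin on its axis in the underside of its head, z up.
- panel: Black lacquer panel with eggshell inlay, 109 x 190 x 13 mm, loose on the jig's bed under the strap, its top 47 mm above the table; origin under its centre.
- shell_tin: Open round tin of crushed shell, 90 mm in diameter, 62 mm tall, left of the jig; origin under its centre. Leave alone.
- wax_pot: Round lidded pot, 69 mm in diameter, 41 mm tall, behind the gap between jig and rack; origin under its centre. Leave alone.
Mind the look-alikes: they are no part of the job. What is shaped like the lock_pin but red is not meant.

How it is judged (in metres and radians):
On the way, in this order (a step that is already met when the one before it is completed fails the run):
1. the strap lies over the boss, its eye within 6 mm of the boss's middle, and its knob is let go (horizontal distance between strap_eye and boss_centre below 0.006 m and contact force between the fingers and jig below 0.5 N), for 0.2 s.
2. the pin's nose is through the strap's eye with the button held in (z of lock_pin in the frame of strap_eye below 0.0265 m and horizontal distance between lock_pin and strap_eye below 0.003 m and value of joint thumb_button above 0.0028 m), for 0.1 s.
3. with the button still held in, the pin has dropped into the receptacle, its shoulder within 12 mm of the strap (z of lock_pin in the frame of strap_eye below 0.012 m and horizontal distance between lock_pin and strap_eye below 0.003 m and value of joint thumb_button above 0.0028 m), for 0.1 s.
At the end, for the whole second after the job is handed in: Pin let go, at rest, upright (0.06 rad) in the strap's eye (axis within 2.5 mm), shoulder within 2.5 mm of the strap, button out to within 0.6 mm, held down by its balls with over 5 N on the jig; eye within 11 mm of the boss's middle; panel and ring pin within 10 mm of where they were (z of lock_pin in the frame of strap_eye between -0.002 and 0.0025 m and horizontal distance between lock_pin and strap_eye below 0.0025 m and angle between lock_pin's own z axis and vertical below 0.06 rad and value of joint thumb_button below 0.0006 m and contact force between lock_pin and jig above 5 N and horizontal distance between strap_eye and boss_centre below 0.011 m and linear speed of lock_pin below 0.01 m/s and distance of each of panel, ring_pin from where it was at the start of the episode below 0.01 m); the robot touches nothing.
It fails at once if the pin is forced: more than 40 N between pin and jig (strap included) (contact force between lock_pin and jig above 40 N).
It fails at once if the pin is wrenched in its rack: more than 40 N between them (contact force between lock_pin and pin_rack above 40 N).
It fails at once if the panel is moved more than 10 mm (distance of panel from where it was at the start of the episode above 0.01 m).
It fails at once if the ring pin is moved more than 10 mm (distance of ring_pin from where it was at the start of the episode above 0.01 m).
It fails at once if the shell tin or the wax pot is moved more than 30 mm (distance of any of shell_tin, wax_pot from where it was at the start of the episode above 0.03 m).
It also fails if it takes over 70 s, if anything falls off the work surface, if the arm or the gripper's body presses on something with over 40 N, if the wrist force passes 120 N, or if a joint passes its speed limit or range.

## Working session

There is one attempt and no reset: what is moved stays moved. The work goes in short steps, Python scripts to look and compute and a shell command to move; the robot and the scene stay as the last step left them, time stands still between calls to the robot, and variables do not carry over. Pictures are saved under pics/ and viewed, at most 10 in all, crops included, and the job is handed in when it is done.

```bash
mkdir -p pics; cat > h.py <<'E'
import numpy as np, cv2
from rig import arm, optics, finder
def cam(n):
    c=optics.camera(n); f=200/np.tan(np.radians(c["vfov"])/2)
    c["K"]=np.array([[f,0,c["cx"]],[0,f,c["cy"]],[0,0,1.]]); c["R"]=cv2.Rodrigues(np.array(c["rvec"],float))[0]; c["t"]=np.array(c["tvec"],float).ravel(); return c
def back(c,uv,z):
    d=c["R"].T@np.linalg.solve(c["K"],[uv[0],uv[1],1.]); o=-c["R"].T@c["t"]
    return o+d*(z-o[2])/d[2]
def proj(c,P):
    p=c["K"]@(c["R"]@np.array(P,float)+c["t"]); return p[:2]/p[2]
def save(c,name,crop=None,s=1):
    im=cv2.cvtColor(c["pixels"],cv2.COLOR_RGB2BGR)
    if crop: x,y,w,h=crop; im=im[y:y+h,x:x+w]
    cv2.imwrite("pics/"+name,cv2.resize(im,None,fx=s,fy=s,interpolation=cv2.INTER_CUBIC))
E
python3 - <<'E'
from h import *
ims=[]
for n in ["scene","side","wrist"]:
    c=cam(n); save(c,n+"0.png"); print(n,c["vfov"],(-c["R"].T@c["t"]).round())
    for l in ["lock_pin","ring_pin","strap_knob","strap_eye","pin_button","jig","pin_rack","panel"]:
        for d in finder.masks_of(n,l)[:3]:
            ys,xs=np.nonzero(d["region"]); b=np.array(d["bbox"])*[640,400,640,400]
            print(l,round(d["p"],2),b.round(),xs.mean().round(1),ys.mean().round(1))
s=arm.observe(); print(s)
E
```

```text
scene 52.36924138830162 [ -66. -986.  919.]
lock_pin 0.52 [313. 295.  18.  32.] 320.6 310.1
lock_pin 0.5 [358. 270.  10.  21.] 362.7 278.6
strap_knob 0.86 [345. 187.  33.  35.] 360.0 202.2
strap_knob 0.2 [311. 189.  51.  23.] 333.5 201.7
strap_eye 0.56 [335. 178.  41.  39.] 358.5 200.7
pin_button 0.59 [314. 300.  15.  23.] 320.8 309.8
pin_button 0.5 [360. 270.   7.  18.] 362.7 278.5
jig 0.66 [313. 179.  62.  57.] 342.4 213.2
panel 0.95 [311. 190.  51.  21.] 334.5 201.6
panel 0.16 [334. 179.  40.  40.] 358.9 201.1
side 56.059829751325815 [ 333. -856.  647.]
lock_pin 0.8 [250. 296.  17.  23.] 255.9 306.0
lock_pin 0.55 [321. 270.  18.  33.] 328.6 285.4
ring_pin 0.48 [334. 263.  12.  12.] 338.1 268.3
strap_knob 0.61 [370. 177.  28.  44.] 384.8 199.0
strap_knob 0.51 [303. 256.  62.  73.] 334.4 297.5
strap_eye 0.73 [373. 174.  29.  46.] 385.0 199.1
pin_button 0.97 [321. 270.  17.  32.] 328.6 285.4
pin_button 0.84 [247. 294.  22.  20.] 255.9 305.6
jig 0.95 [318. 172.  86.  67.] 361.8 209.3
pin_rack 0.55 [306. 260.  57.  69.] 334.2 297.5
panel 0.67 [330. 178.  68.  34.] 357.7 193.3
wrist 60.
[... 248 characters left out ...]
array([ 0.26322266,  0.50089052, -0.42696533,  1.55036825,  0.220811  ,
        1.13826225, -0.21029835]), 'dq': array([-0.00129563, -0.00171543,  0.00091652, -0.00062471,  0.00077635,
        0.00081707,  0.00273072]), 'joint_efforts': array([-7.39329766e-05, -5.66453898e+01, -5.81083238e+00, -2.79501039e+01,
       -6.67244685e-02,  2.08217039e-02,  3.54701535e-05]), 'tcp_pos': array([ 6.50032226e+02, -8.07209547e-04,  2.34744792e+02]), 'eef_rot': array([7.07115297e-01, 7.07098264e-01, 3.88556733e-05, 2.54395270e-05]), 'wrist_force': array([ 0.44963004,  0.36712768, -0.80794691]), 'moment': array([-0.03559746, -0.01081957, -0.01311292]), 'grasp_force': 0.0, 'grip_width': 91.74635708227572}
```

```bash
python3 - <<'E'
import cv2,numpy as np
a=cv2.imread("pics/side0.png")[130:360,200:460]; b=cv2.imread("pics/scene0.png")[130:360,240:440]
w=cv2.imread("pics/wrist0.png")
top=np.hstack([cv2.resize(a,(390,345),interpolation=2),cv2.resize(b,(300,345),interpolation=2)])
cv2.imwrite("pics/m0.png",top); 
E
```

```text
(no output)
```

View pics/m0.png

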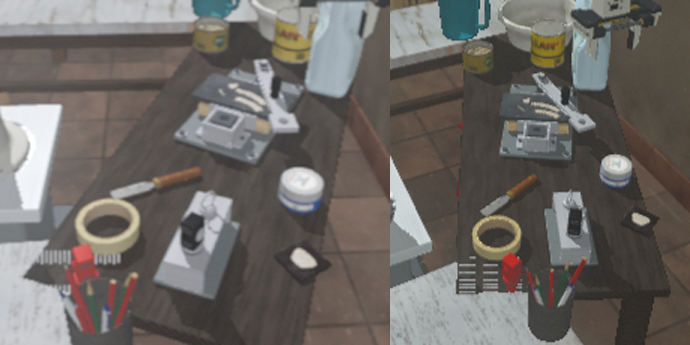

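View pics/wrist0.png

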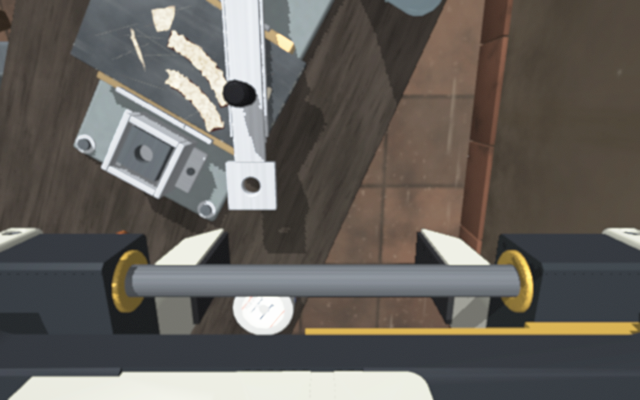

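The wrist picture shows the eye at (251,185), knob top at about (238,92), and receptacle hole at (145,153) in the boss. Two things are shaped like the lock pin: the black one in the rack (side 328,285) and a red one on the pencil-cup side (side 256,306). The black one standing in the rack fits the description. The rack crop from above will confirm it.

```bash
python3 - <<'E'
from h import *
c=cam("wrist")
e=back(c,(251,185),60);k=back(c,(238,92),104);b=back(c,(145,153),49)
print("eye",e,"knob",k,"hole",b,np.hypot(*(e-k)[:2]))
u=(k-e)[:2];u/=np.linalg.norm(u); p=e[:2]+210*u; print("pivot",p,"hole-pivot dist",np.linalg.norm(b[:2]-p))
for uv in [(118,110),(185,143),(160,197),(103,163)]: print(back(c,uv,49).round(1))
for n,uv in [("side",(328.6,285)),("scene",(362.7,278))]:
    c=cam(n); print(n,back(c,uv,77))
c=cam("wrist"); save(c,"boss.png",(60,60,240,180),3)
c=cam("side"); save(c,"rack.png",(230,240,150,100),4)
E
```

```text
eye [581.20970019  -6.45075767  60.        ] knob [584.32789654  78.3502015  104.        ] hole [477.4010631   22.93935133  49.        ] 84.85826904653443
pivot [588.92634631 203.40741675] hole-pivot dist 212.14761707918194
[457.4  63.6  49. ]
[517.3  32.6  49. ]
[486.6 -21.5  49. ]
[434.9  13.1  49. ]
side [ 390.70317333 -299.59220912   77.        ]
scene [ 390.00781467 -299.70776604   77.        ]
```

View pics/boss.png

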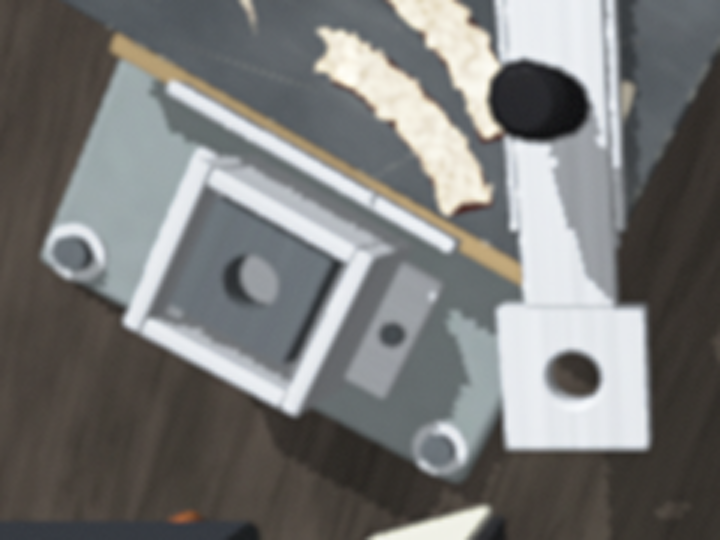

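View pics/rack.png

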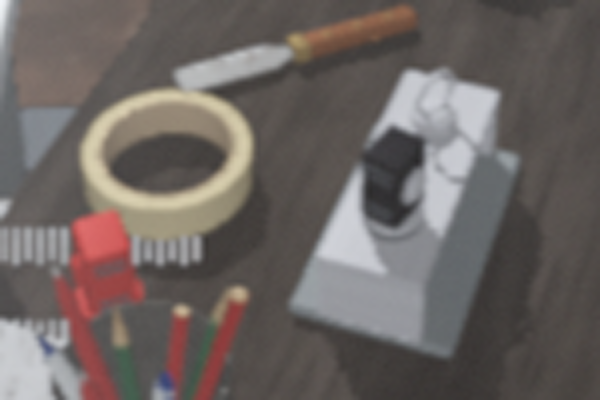

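The boss crop shows the frame centre at about (142,156) and the receptacle hole at about (143,153). The rack crop confirms the black pin in the rack, with the button facing right (roughly +x) and the ring pin behind it. The red look-alike by the pencil cup is not the one. Next I'll look at the boss from closer by.

```bash
python3 -m inch '0 0 0 -0.68 -0.28 0 0;0 0 0 -0.68 -0.28 0 0;0 0 0 -0.68 -0.28 0 0;0 0 0 -0.68 -0.28 0 0;0 0 0 -0.68 -0.28 0 0;0 0 0 -0.68 -0.28 0 0;0 0 0 -0.68 -0.28 0 0'
python3 - <<'E'
from h import *
c=cam("wrist"); print(-c["R"].T@c["t"],c["R"].round(3))
for y in (-9,): print(proj(c,(477,23,49)),proj(c,(581,-6.5,60)),proj(c,(589,203,60)))
p=proj(c,(477,23,49)); x,y=int(p[0])-100,max(0,int(p[1])-75); print(x,y)
save(c,"boss2.png",(120,0,400,260),2)
E
```

```text
time_s: 2.18
tcp_pos: [479.9, -70.7, 235.4]
eef_rot: [0.708, 0.707, 0.0, 0.001]
wrist_force: [1.0, 0.5, -0.3]
grip_width: 91.9
grasp_force: 0.0
[4.79331636e+02 6.17291785e-02 3.85529359e+02] [[ 1.    -0.001  0.002]
 [-0.002 -0.965  0.263]
 [ 0.002 -0.263 -0.965]]
[318.69884908  76.16173335] [432.52036674 109.21655088] [ 466.02735309 -176.93177268]
218 1
```

View pics/boss2.png

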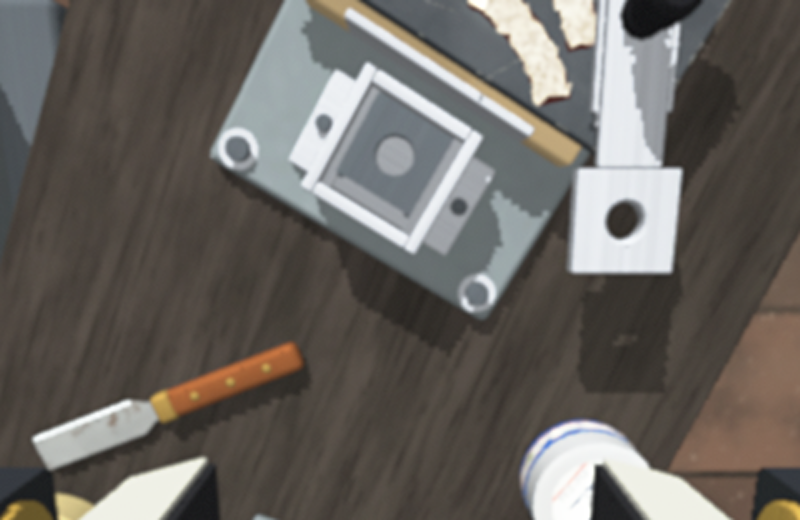

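```bash
python3 - <<'E'
from h import *
c=cam("wrist")
f=lambda u,v,z: back(c,(120+u/2,v/2),z)[:2]
A=[f(*p,49) for p in [(370,65),(482,135),(412,252),(304,185)]]
for i in range(4): d=A[(i+1)%4]-A[i]; print(A[i].round(1),np.linalg.norm(d).round(1),np.degrees(np.arctan2(d[1],d[0])).round(1))
print("frame ctr",np.mean(A,0),"hole",f(395,156,49),"eye",f(626,219,60))
P=[f(212,155,10),f(483,318,10)]; d=P[1]-P[0]; print("plate",P,np.linalg.norm(d),np.degrees(np.arctan2(d[1],d[0])))
d=f(582,163,37)-f(308,3,37);print("bed",np.degrees(np.arctan2(d[1],d[0])))
for s in (29,30,31,32):
  a=np.radians(s); bc=np.mean(A,0); print(s,bc+210*np.array([np.sin(a),np.cos(a)]))
E
```

```text
[465.9  60.9] 58.8 -30.0
[516.9  31.4] 61.6 -121.2
[485.  -21.3] 59.1 148.7
[434.5   9.5] 60.3 58.5
frame ctr [475.57786041  20.12108762] hole [476.9877888   22.28578123] eye [582.65241837  -5.73590137]
plate [array([382.42969819,  25.26600892]), array([524.47565897, -59.28113408])] 165.3035824222018 -30.761520990189844
bed -28.13308414576013
29 [577.38788067 203.79122612]
30 [580.57786041 201.98642242]
31 [583.73585615 200.12622077]
32 [586.8609059  198.21118781]
```

Boss centre is about (475.6, 20), hole about (477, 22), jig yaw about -30.7°. The knob is at about (584, 79). Going to the knob.

```bash
python3 -m inch '0 0 0 0.416 0.596 0 0;0 0 0 0.416 0.596 0 0;0 0 0 0.416 0.596 0 0;0 0 0 0.416 0.596 0 0;0 0 0 0.416 0.596 0 0;0 0 0 0.416 0.596 0 0;0 0 0 0.416 0.596 -0.3 0;0 0 0 0.416 0.596 -0.624 0;0 0 0 0.416 0.596 -0.624 0;0 0 0 0.416 0.596 -0.624 0;0 0 0 0.416 0.596 -0.624 0;0 0 0 0.416 0.596 -0.624 255;0 0 0 0.416 0.596 -0.624 255;0 0 0 0.416 0.596 -0.624 255;0 0 0 0.416 0.596 -0.624 255;0 0 0 0.416 0.596 -0.624 255;0 0 0 0.416 0.596 -0.624 255;0 0 0 0.416 0.596 -0.624 255;0 0 0 0.416 0.596 -0.624 255' 15; python3 -c "
from rig import arm;s=arm.observe();print(s['moment'],s['tcp_pos'],s['grasp_force'])"
```

```text
time_s: 3.87
tcp_pos: [584.2, 79.0, 79.2]
eef_rot: [0.707, 0.707, 0.0, 0.0]
wrist_force: [0.3, -0.4, -0.8]
grip_width: 43.1
grasp_force: 0.0
[-0.0132733   0.00621856  0.01250312] [584.21316826  78.95326978  79.21343427] 0.0
```

```bash
python3 -m inch '0 0 0 0 0 0 255;0 0 0 0 0 0 255;0 0 0 0 0 0 255;0 0 0 0 0 0 255;0 0 0 0 0 0 255;0 0 0 0 0 0 255' 15; python3 -m inch '0 0 0 -0.027 0 0 255;0 0 0 -0.054 0 0 255;0 0 0 -0.08 0.003 0 255;0 0 0 -0.107 0.006 0 255;0 0 0 -0.132 0.012 0 255;0 0 0 -0.158 0.017 0 255;0 0 0 -0.184 0.026 0 255;0 0 0 -0.209 0.034 0 255;0 0 0 -0.234 0.046 0 255;0 0 0 -0.258 0.057 0 255;0 0 0 -0.258 0.057 0 255;0 0 0 -0.258 0.057 0 255'
```

```text
time_s: 4.37
tcp_pos: [583.4, 78.9, 78.5]
eef_rot: [0.707, 0.707, -0.001, -0.0]
wrist_force: [-3.2, -0.2, 1.4]
grip_width: 21.5
grasp_force: 15.0
time_s: 5.37
tcp_pos: [517.9, 94.3, 78.8]
eef_rot: [0.706, 0.708, -0.001, -0.001]
wrist_force: [-1.1, -1.3, -0.0]
grip_width: 21.2
grasp_force: 15.0
```

```bash
python3 -m inch '0 0 0 0 0 0 0;0 0 0 0 0 0 0;0 0 0 0 0 0 0;0 0 0 0 0 0 0;0 0 0 0 0 0.16 0;0 0 0 0 0 0.32 0;0 0 0 0 0 0.48 0;0 0 0 0 0 0.624 0;0 0 0 -0.158 -0.653 0.624 0;0 0 0 -0.158 -0.653 0.624 0;0 0 0 -0.158 -0.653 0.624 0;0 0 0 -0.158 -0.653 0.624 0;0 0 0 -0.158 -0.653 0.624 0;0 0 0 -0.158 -0.653 0.624 0;0 0 0 -0.158 -0.653 0.624 0'
python3 - <<'E'
from h import *
c=cam("wrist"); save(c,"eye.png",(220,0,200,150),4); np.save("w.npy",[0])
print(proj(c,(475.6,20.1,49)),proj(c,(475.6,20.1,60)))
import pickle; pickle.dump(c,open("c1.pkl","wb"))
E
```

```text
time_s: 6.62
tcp_pos: [480.3, -69.6, 234.9]
eef_rot: [0.707, 0.707, 0.0, 0.0]
wrist_force: [0.7, 0.5, 0.1]
grip_width: 91.6
grasp_force: 0.0
[317.03494476  80.96821026] [316.87918251  80.22831733]
```

View pics/eye.png

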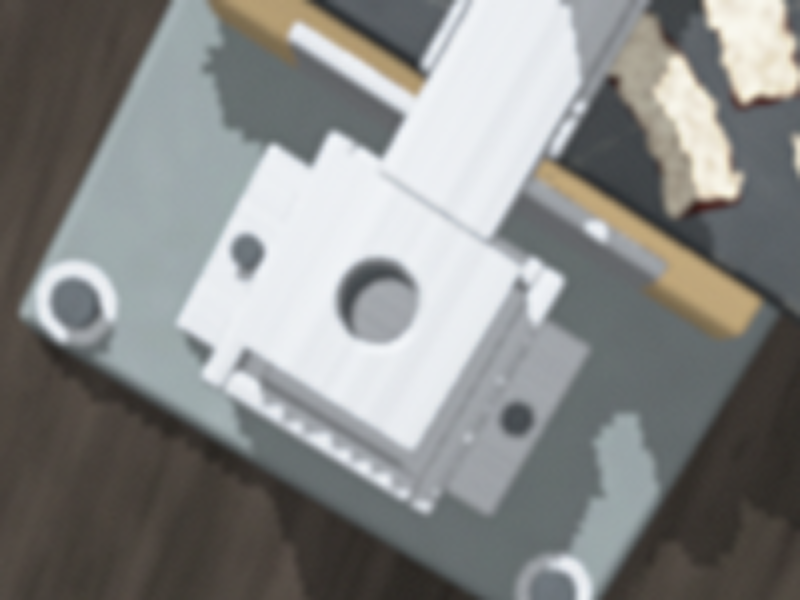

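The eye is at crop (377,300) and the frame centre at about (382,325), so the eye is 3–5 mm off the boss centre. That's too close to the limit, so I'll nudge the knob about 3 mm along -y.

```bash
python3 -m inch '0 0 0 0.152 0.657 0 0;0 0 0 0.152 0.657 0 0;0 0 0 0.152 0.657 0 0;0 0 0 0.152 0.657 0 0;0 0 0 0.152 0.657 0 130;0 0 0 0.152 0.657 -0.16 130;0 0 0 0.152 0.657 -0.32 130;0 0 0 0.152 0.657 -0.48 130;0 0 0 0.152 0.657 -0.624 130;0 0 0 0.152 0.657 -0.624 130;0 0 0 0.152 0.657 -0.624 255;0 0 0 0.152 0.657 -0.624 255;0 0 0 0.152 0.657 -0.624 255;0 0 0 0.152 0.657 -0.624 255;0 0 0 0.152 0.657 -0.624 255;0 0 0 0.152 0.657 -0.624 255;0 0 0 0.152 0.657 -0.624 255;0 0 0 0.152 0.657 -0.624 255' 15;  python3 -m inch '0 0 0 0.003 -0.008 0 255;0 0 0 0.005 -0.015 0 255;0 0 0 0.005 -0.017 0 255;0 0 0 0.005 -0.017 0 255;0 0 0 0.005 -0.017 0 255'
```

```text
time_s: 8.17
tcp_pos: [518.9, 94.4, 80.6]
eef_rot: [0.707, 0.707, 0.001, 0.001]
wrist_force: [-2.2, -1.2, 8.3]
grip_width: 21.2
grasp_force: 15.0
time_s: 8.58
tcp_pos: [520.3, 91.6, 80.6]
eef_rot: [0.707, 0.708, 0.002, 0.001]
wrist_force: [-1.7, 3.6, 6.2]
grip_width: 21.5
grasp_force: 15.0
```

```bash
python3 -m inch '0 0 0 0 0 0 0;0 0 0 0 0 0 0;0 0 0 0 0 0 0;0 0 0 0 0 0 0;0 0 0 0 0 0.16 0;0 0 0 0 0 0.32 0;0 0 0 0 0 0.48 0;0 0 0 0 0 0.624 0;0 0 0 -0.157 -0.64 0.624 0;0 0 0 -0.157 -0.64 0.624 0;0 0 0 -0.157 -0.64 0.624 0;0 0 0 -0.157 -0.64 0.624 0;0 0 0 -0.157 -0.64 0.624 0;0 0 0 -0.157 -0.64 0.624 0;0 0 0 -0.157 -0.64 0.624 0'
python3 - <<'E'
from h import *
c=cam("wrist"); save(c,"eye2.png",(250,20,130,100),6)
print(proj(c,(475.6,20.1,49)),proj(c,(475.6,20.1,60)))
import pickle; pickle.dump(c,open("c2.pkl","wb"))
E
```

```text
time_s: 9.83
tcp_pos: [480.0, -69.7, 234.8]
eef_rot: [0.707, 0.707, 0.0, -0.0]
wrist_force: [0.5, 0.6, -0.5]
grip_width: 91.8
grasp_force: 0.0
[317.36213635  80.78312255] [317.21224435  80.03739588]
```

View pics/eye2.png

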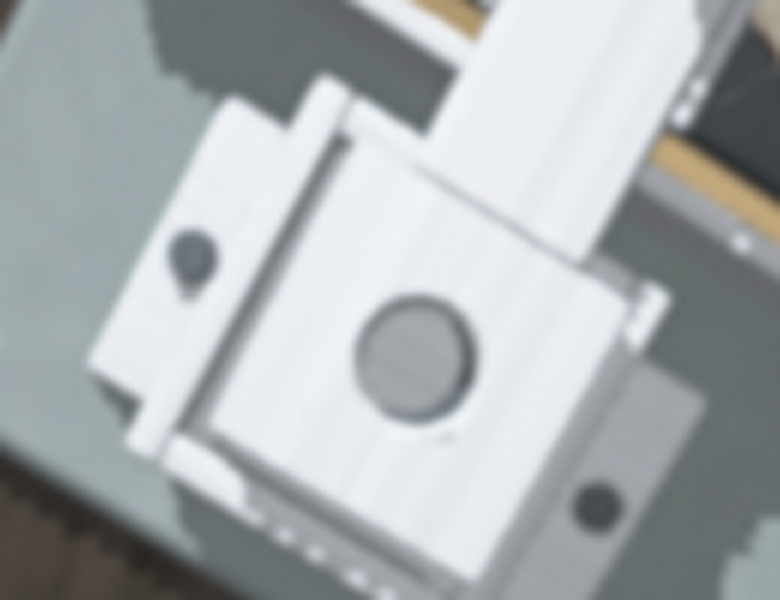

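The eye is now at px (319.3,79.7) and the frame centre at about (316.5,81), so they're within 3 mm and step 1 should be met. Now to the rack for a close look.

```bash
python3 -m inch '0 0 0 -0.24 -0.6 0.1 0;0 0 0 -0.24 -0.6 0.1 0;0 0 0 -0.24 -0.6 0.1 0;0 0 0 -0.24 -0.6 0.1 0;0 0 0 -0.24 -0.6 0.1 0'; python3 -m inch '0 0 0 0 -0.56 0 0;0 0 0 0 -0.56 0 0;0 0 0 0 -0.56 0 0;0 0 0 0 -0.56 0 0;0 0 0 0 -0.56 0 0;0 0 0 0 -0.56 0 0'
python3 - <<'E'
from h import *
import pickle
c2=pickle.load(open("c2.pkl","rb")); print("eye",back(c2,(319.3,79.7),60))
c=cam("wrist"); p=proj(c,(390.5,-299.6,100)); print(p)
save(c,"pin.png",(180,0,220,165),3.6)
pickle.dump(c,open("c3.pkl","wb"))
E
```

```text
time_s: 10.3
tcp_pos: [417.9, -226.5, 260.7]
eef_rot: [0.71, 0.705, -0.001, 0.001]
wrist_force: [-0.2, -0.2, -0.3]
grip_width: 91.8
grasp_force: 0.0
time_s: 10.8
tcp_pos: [421.0, -358.8, 259.0]
eef_rot: [0.707, 0.707, 0.001, -0.001]
wrist_force: [-0.1, 0.6, -0.8]
grip_width: 91.6
grasp_force: 0.0
eye [477.46498639  20.38494677  60.        ]
[287.4812268  116.17144161]
```

View pics/pin.png

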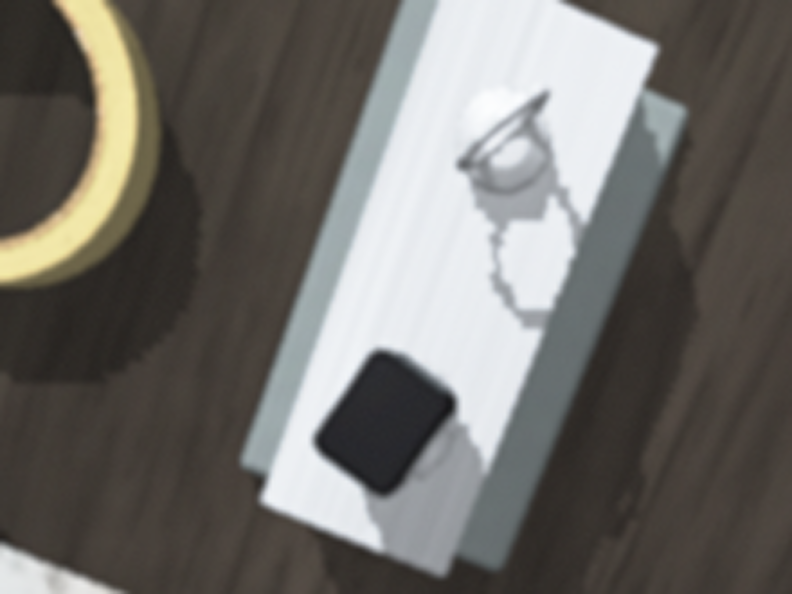

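The crop shows the black pin's top with corners at (382,350), (455,405), (385,497) and (315,440). The grey button shows on the lower right (435,455), and the ring pin is at (505,130), well clear.

```bash
python3 - <<'E'
from h import *
import pickle
c=pickle.load(open("c3.pkl","rb"))
A=np.array([back(c,(180+u/3.6,v/3.6),104)[:2] for u,v in [(382,350),(455,405),(385,497),(315,440)]])
for i in range(4): d=A[(i+1)%4]-A[i]; print(np.linalg.norm(d).round(1),np.degrees(np.arctan2(d[1],d[0])).round(1))
print(A.mean(0), "shift units",(A.mean(0)-[420,-360])/250)
print(arm.observe()['q'])
E
```

```text
21.2 -36.4
27.8 -128.4
21.3 140.6
26.6 51.4
[ 390.18740854 -300.70930357] shift units [-0.11925037  0.23716279]
[ 0.87394412  0.28367707 -0.26241833  1.77506445  0.07999872  1.09481496
  0.58751019]
```

```bash
python3 -m inch '0 0 -0.106 -0.119 0.239 -0.15 110;0 0 -0.106 -0.119 0.239 -0.3 110;0 0 -0.106 -0.119 0.239 -0.36 110;0 0 -0.106 -0.119 0.239 -0.36 110;0 0 -0.106 -0.119 0.239 -0.36 110;0 0 -0.106 -0.119 0.239 -0.36 110;0 0 -0.106 -0.119 0.239 -0.36 110;0 0 -0.106 -0.119 0.239 -0.5 110;0 0 -0.106 -0.119 0.239 -0.62 110;0 0 -0.106 -0.119 0.239 -0.72 110;0 0 -0.106 -0.119 0.239 -0.751 110;0 0 -0.106 -0.119 0.239 -0.751 110' 6;python3 -m inch '0 0 0 0 0 0 255;0 0 0 0 0 0 255;0 0 0 0 0 0 255;0 0 0 0 0 0 255;0 0 0 0 0 0 255'
```

```text
time_s: 11.85
tcp_pos: [389.4, -297.7, 70.4]
eef_rot: [0.899, 0.439, -0.001, -0.002]
wrist_force: [-0.6, 0.5, 0.7]
grip_width: 52.5
grasp_force: 0.0
time_s: 12.27
tcp_pos: [390.9, -300.7, 73.1]
eef_rot: [0.899, 0.437, 0.0, 0.001]
wrist_force: [-0.4, 1.2, 2.7]
grip_width: 26.6
grasp_force: 6.0
```

```bash
python3 -m inch '0 0 0 0 0 0 255;0 0 0 0 0 0 255;0 0 0 0 0 0 255' 12; python3 -m inch '0 0 0 0 0 0 255;0 0 0 0 0 0 255;0 0 0 0 0 0 255' 30
```

```text
time_s: 12.52
tcp_pos: [390.7, -300.6, 72.5]
eef_rot: [0.899, 0.437, 0.0, 0.001]
wrist_force: [-0.6, -0.5, 4.7]
grip_width: 24.3
grasp_force: 11.9
time_s: 12.77
tcp_pos: [390.7, -300.6, 72.2]
eef_rot: [0.899, 0.437, 0.0, 0.0]
wrist_force: [0.7, 0.4, 4.2]
grip_width: 23.8
grasp_force: 29.9
```

```bash
python3 -m inch '0 0 0 0 0 0.02 255;0 0 0 0 0 0.04 255;0 0 0 0 0 0.06 255;0 0 0 0 0 0.08 255' 30; python3 -m inch '0 0 0 0 0 0.05 255;0 0 0 0 0 0.1 255;0 0 0 0 0 0.2 255;0 0 0 0 0 0.32 255;0 0 0 0 0 0.32 255;0 0 0 0 0 0.32 255'
python3 - <<'E'
from h import *
c=cam("wrist"); save(c,"held.png",None,1)
E
```

```text
time_s: 13.1
tcp_pos: [389.7, -299.8, 92.1]
eef_rot: [0.899, 0.437, -0.0, -0.001]
wrist_force: [-1.2, 0.5, -1.1]
grip_width: 23.9
grasp_force: 29.9
time_s: 13.6
tcp_pos: [391.3, -301.0, 173.8]
eef_rot: [0.899, 0.437, 0.001, 0.002]
wrist_force: [0.5, -0.2, -2.4]
grip_width: 23.8
grasp_force: 29.9
```

View pics/held.png

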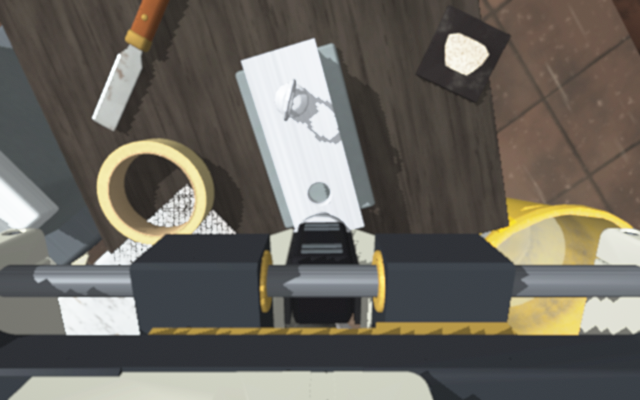

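The pin is held upright with the button in (width 23.8). The rack hole it came from shows at about (319,192). That gives a visual reference: the eye should appear at the same pixel when I'm equally placed above it.

```bash
cat > ell.py <<'E'
from h import *
def hole(c,u,v,r=22):
    g=cv2.cvtColor(c["pixels"],cv2.COLOR_RGB2GRAY)[v-r:v+r,u-r:u+r]; g=cv2.resize(g,None,fx=4,fy=4,interpolation=2)
    _,m=cv2.threshold(g,0,255,cv2.THRESH_BINARY_INV+cv2.THRESH_OTSU)
    for k in cv2.findContours(m,cv2.RETR_LIST,cv2.CHAIN_APPROX_NONE)[0]:
        if cv2.contourArea(k)>1000:
            e=cv2.fitEllipse(k); print("ell",e[0][0]/4+u-r,e[0][1]/4+v-r,e[1][0]/4,e[1][1]/4)
E
python3 - <<'E'
from ell import *
c=cam("wrist"); print(c["rvec"],-c["R"].T@c["t"]); print(arm.observe()['tcp_pos'],proj(c,(390.7,-300.5,52)))
hole(c,319,192)
E
python3 -m inch '0 0 0 0.175 0.64 0.032 255;0 0 0 0.175 0.64 0.032 255;0 0 0 0.175 0.64 0.032 255;0 0 0 0.175 0.64 0.032 255;0 0 0 0.175 0.64 0.032 255' ; python3 -m inch '0 0 0 0.175 0.643 0 255;0 0 0 0.175 0.643 0 255;0 0 0 0.175 0.643 0 255;0 0 0 0.175 0.643 0 255;0 0 0 0.175 0.643 0 255;0 0 0 0.175 0.643 0 255;0 0 0 0.175 0.643 0 255;0 0 0 0.175 0.643 0 255'
python3 - <<'E'
from ell import *
c=cam("wrist"); print(arm.observe()['tcp_pos'],proj(c,(477.7,20.5,60)))
hole(c,319,192)
save(c,"over.png",(220,120,200,150),4)
E
```

```text
[-2.72962576  0.94422364  0.12333048] [ 433.0249613  -244.56390153  322.59788961]
[ 389.54783835 -299.76937848  171.46194482] [322.99257467 192.26990612]
ell 320.63143157958984 192.78627967834473 20.60586166381836 23.235876083374023
time_s: 14.12
tcp_pos: [435.3, -131.0, 179.1]
eef_rot: [0.897, 0.442, 0.001, -0.002]
wrist_force: [1.1, -0.0, -2.2]
grip_width: 24.0
grasp_force: 29.9
time_s: 14.78
tcp_pos: [476.7, 18.9, 179.0]
eef_rot: [0.9, 0.436, -0.001, -0.0]
wrist_force: [0.1, -0.9, -1.8]
grip_width: 24.1
grasp_force: 29.9
[476.93114204  18.71712204 179.19944307] [322.43481805 190.3784728 ]
ell 321.8999080657959 190.32384872436523 20.15367317199707 22.91727638244629
```

View pics/over.png

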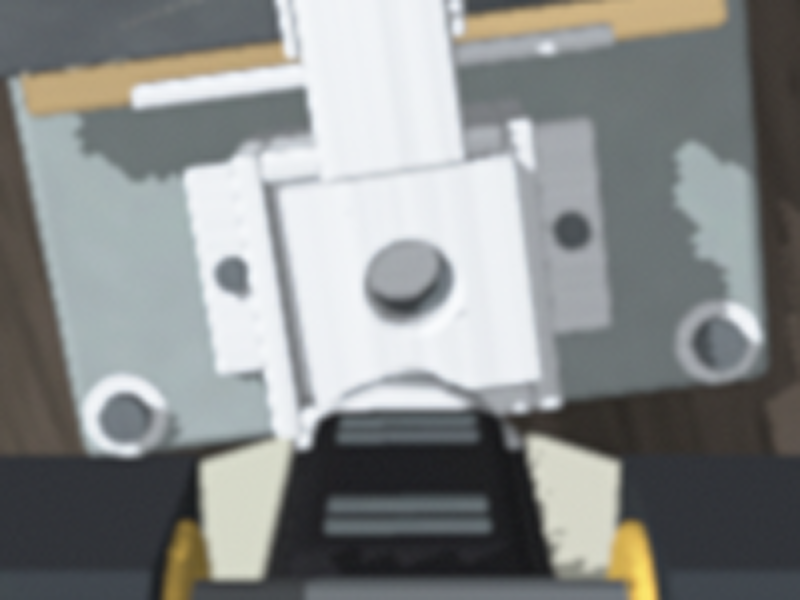

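The eye shows at (321.9,190.3), within about 1–2 mm of the reference. Applying a small correction and lowering to just above the strap.

```bash
python3 -m inch '0 0 0 0.004 -0.001 -0.1 255;0 0 0 0.004 -0.001 -0.2 255;0 0 0 0.004 -0.001 -0.25 255;0 0 0 0.004 -0.001 -0.264 255;0 0 0 0.004 -0.001 -0.264 255;0 0 0 0.004 -0.001 -0.264 255'; python3 -m inch '0 0 0 0 0 -0.008 255;0 0 0 0 0 -0.016 255;0 0 0 0 0 -0.024 255;0 0 0 0 0 -0.024 255';python3 - <<'E'
from h import *
c=cam("wrist"); save(c,"low.png",(220,120,200,150),4)
E
```

```text
time_s: 15.33
tcp_pos: [479.1, 19.5, 114.4]
eef_rot: [0.9, 0.437, 0.0, 0.0]
wrist_force: [0.6, 0.6, -2.0]
grip_width: 23.8
grasp_force: 29.9
time_s: 15.67
tcp_pos: [478.8, 20.2, 108.1]
eef_rot: [0.899, 0.437, 0.0, 0.0]
wrist_force: [0.1, -1.0, -1.6]
grip_width: 23.9
grasp_force: 29.9
```

```bash
python3 -m inch '0 0 0 0 0 -0.008 255;0 0 0 0 0 -0.016 255;0 0 0 0 0 -0.016 255'; python3 -m inch '0 0 0 0 0 -0.008 255;0 0 0 0 0 -0.012 255;0 0 0 0 0 -0.012 255;0 0 0 0 0 -0.012 255'
```

```text
time_s: 15.97
tcp_pos: [478.5, 20.3, 103.6]
eef_rot: [0.899, 0.437, -0.0, -0.0]
wrist_force: [-0.4, 0.1, -1.3]
grip_width: 23.6
grasp_force: 29.9
time_s: 16.3
tcp_pos: [478.6, 20.3, 100.9]
eef_rot: [0.899, 0.437, -0.0, -0.0]
wrist_force: [0.6, -0.8, -1.3]
grip_width: 24.0
grasp_force: 29.9
```

```bash
python3 -m inch '0 0 0 0 0 -0.004 255;0 0 0 0 0 -0.008 255;0 0 0 0 0 -0.012 255;0 0 0 0 0 -0.012 255'
```

```text
time_s: 16.63
tcp_pos: [479.3, 20.4, 99.5]
eef_rot: [0.899, 0.437, 0.0, 0.0]
wrist_force: [-3.9, -0.3, 15.6]
grip_width: 23.6
grasp_force: 29.9
```

Contact with the receptacle top: the nose is through the eye. The earlier picture put the hole about (-1.9,+2.4) mm from the eye, so I'll ease the pressure and sweep that way.

```bash
python3 -m inch '0 0 0 0 0 0.003 255;0 0 0 -0.0015 0.002 0.003 255;0 0 0 -0.003 0.004 0.003 255;0 0 0 -0.0045 0.006 0.003 255;0 0 0 -0.006 0.008 0.003 255;0 0 0 -0.006 0.008 0.003 255'
```

```text
time_s: 17.13
tcp_pos: [478.9, 20.8, 99.9]
eef_rot: [0.9, 0.437, 0.001, 0.002]
wrist_force: [1.1, -3.2, 6.8]
grip_width: 23.7
grasp_force: 29.9
```

```bash
python3 -m inch '0 0 0 -0.0015 0.002 0 255;0 0 0 -0.003 0.004 0 255;0 0 0 -0.003 0.004 0 255;0 0 0 -0.003 0.004 0 255'
```

```text
time_s: 17.47
tcp_pos: [478.2, 22.2, 99.7]
eef_rot: [0.9, 0.437, 0.001, 0.001]
wrist_force: [2.4, -4.9, 5.5]
grip_width: 24.0
grasp_force: 29.9
```

```bash
python3 - <<'E'
from ell import *
c=cam("wrist"); s=arm.observe(); print(s['tcp_pos'],s['wrist_force'],s['moment'])
E
```

```text
[478.1439581   22.29938356  99.59887187] [ 1.69835548 -3.60245468  4.10112221] [-1.09902859 -0.3243541   0.0210088 ]
```

```bash
python3 -m inch '0 0 0 -0.002 0.002 0 255;0 0 0 -0.004 0.004 0 255;0 0 0 -0.004 0.004 0 255;0 0 0 -0.004 0.004 0 255'; python3 -m inch '0 0 0 -0.002 0.002 0 255;0 0 0 -0.004 0.004 0 255;0 0 0 -0.004 0.004 0 255;0 0 0 -0.004 0.004 0 255'
```

```text
time_s: 17.85
tcp_pos: [475.2, 24.1, 98.5]
eef_rot: [0.899, 0.437, -0.0, -0.0]
wrist_force: [1.4, -3.5, -0.2]
grip_width: 24.2
grasp_force: 29.9
time_s: 18.18
tcp_pos: [475.0, 24.3, 98.6]
eef_rot: [0.9, 0.437, 0.0, 0.001]
wrist_force: [2.5, -6.2, -2.1]
grip_width: 23.8
grasp_force: 29.9
```

It dropped in: vertical force is gone. Relieving the side load and going down.

```bash
python3 -m inch '0 0 0 0.003 -0.004 0 255;0 0 0 0.003 -0.004 -0.006 255;0 0 0 0.003 -0.004 -0.012 255;0 0 0 0.003 -0.004 -0.012 255'; python3 -m inch '0 0 0 0 0 -0.006 255;0 0 0 0 0 -0.012 255;0 0 0 0 0 -0.02 255;0 0 0 0 0 -0.02 255'
```

```text
time_s: 18.52
tcp_pos: [475.4, 24.2, 95.5]
eef_rot: [0.899, 0.437, 0.0, 0.0]
wrist_force: [2.2, -4.6, -2.2]
grip_width: 23.6
grasp_force: 29.9
time_s: 18.85
tcp_pos: [475.4, 24.2, 90.5]
eef_rot: [0.899, 0.437, 0.0, 0.0]
wrist_force: [3.5, -4.9, -1.0]
grip_width: 23.9
grasp_force: 29.9
```

```bash
python3 -m inch '0 0 0 0.002 -0.002 -0.01 255;0 0 0 0.002 -0.002 -0.02 255;0 0 0 0.002 -0.002 -0.028 255;0 0 0 0.002 -0.002 -0.028 255;0 0 0 0.002 -0.002 -0.028 255'; python3 -m inch '0 0 0 0 0 -0.008 255;0 0 0 0 0 -0.014 255;0 0 0 0 0 -0.014 255'
```

```text
time_s: 19.27
tcp_pos: [475.4, 24.1, 83.2]
eef_rot: [0.899, 0.437, -0.0, -0.0]
wrist_force: [2.4, -3.1, -5.0]
grip_width: 23.9
grasp_force: 29.9
time_s: 19.52
tcp_pos: [475.6, 24.1, 80.3]
eef_rot: [0.899, 0.437, -0.0, -0.0]
wrist_force: [0.5, -2.2, 4.0]
grip_width: 23.8
grasp_force: 29.9
```

```bash
python3 -m inch '0 0 0 0 0 -0.004 255;0 0 0 0 0 -0.008 255;0 0 0 0 0 -0.012 255;0 0 0 0 0 -0.012 255;0 0 0 0 0 -0.012 255'; python3 -m inch '0 0 0 0 0 -0.003 255;0 0 0 0 0 -0.006 255;0 0 0 0 0 -0.006 255;0 0 0 0 0 -0.006 255'
```

```text
time_s: 19.93
tcp_pos: [475.7, 24.1, 77.8]
eef_rot: [0.899, 0.437, -0.0, 0.0]
wrist_force: [-1.8, -1.4, 7.5]
grip_width: 24.0
grasp_force: 29.9
time_s: 20.27
tcp_pos: [476.6, 24.3, 77.1]
eef_rot: [0.899, 0.437, 0.001, 0.0]
wrist_force: [-1.7, -2.2, 14.9]
grip_width: 23.8
grasp_force: 29.9
```

```bash
python3 -m inch '0 0 0 0 0 -0.002 255;0 0 0 0 0 -0.004 255;0 0 0 0 0 -0.004 255;0 0 0 0 0 -0.004 255'
```

```text
time_s: 20.6
tcp_pos: [477.0, 24.3, 77.0]
eef_rot: [0.899, 0.437, 0.001, 0.001]
wrist_force: [-4.6, -2.0, 22.9]
grip_width: 23.5
grasp_force: 30.0
```

Pressed flat (about 23 N). Opening while pressing.

```bash
python3 -m inch '0 0 0 0 0 0 0;0 0 0 0 0 0 0;0 0 0 0 0 0 0;0 0 0 0 0 0 0;0 0 0 0 0 0 0;0 0 0 0 0 0 0'; python3 -m inch '0 0 0 0 0 0.16 0;0 0 0 0 0 0.32 0;0 0 0 0 0 0.48 0;0 0 0 -0.15 -0.3 0.63 0;0 0 0 -0.15 -0.37 0.63 0;0 0 0 -0.15 -0.37 0.63 0;0 0 0 -0.15 -0.37 0.63 0;0 0 0 -0.15 -0.37 0.63 0'
python3 - <<'E'
from h import *
c=cam("wrist"); p=proj(c,(476,24,90)); print(p); x=int(p[0])-60;y=max(0,int(p[1])-60)
a=c["pixels"][y:y+120,max(0,x):x+120]; a=cv2.resize(a,(360,360),interpolation=2)
s=cam("side"); p=proj(s,(476,24,85)); x,y=int(p[0])-24,int(p[1])-24
b=cv2.resize(s["pixels"][y:y+48,x:x+48],(360,360),interpolation=2)
cv2.imwrite("pics/fin.png",cv2.cvtColor(np.hstack([a,b]),cv2.COLOR_RGB2BGR))
E
```

```text
time_s: 21.1
tcp_pos: [475.1, 24.0, 74.3]
eef_rot: [0.899, 0.437, -0.0, -0.0]
wrist_force: [0.6, 0.5, 0.0]
grip_width: 59.3
grasp_force: 0.0
time_s: 21.77
tcp_pos: [438.0, -69.9, 232.6]
eef_rot: [0.9, 0.436, 0.0, 0.0]
wrist_force: [0.7, 0.6, -1.0]
grip_width: 92.1
grasp_force: 0.0
[286.52191394  67.43230079]
```

View pics/fin.png

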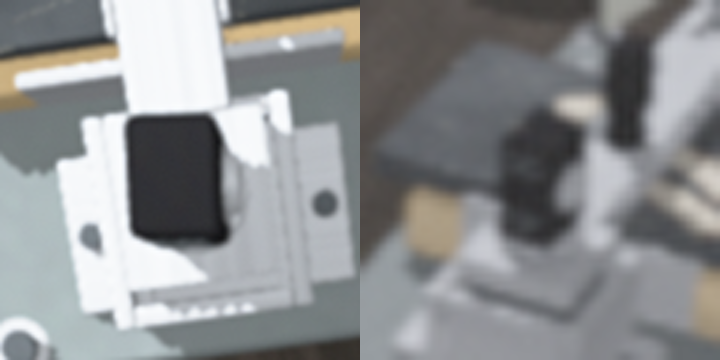

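The pin stands upright in the eye, and the button shows proud on its right face (about 235,190 in the left half). I'll confirm by pressing the flat top with closed fingers, which also gauges its height.

```bash
python3 -m inch '0 0 0 0.15 0.37 0 255;0 0 0 0.15 0.37 0 255;0 0 0 0.15 0.37 0 255;0 0 0 0.15 0.37 0 255;0 0 0 0.15 0.37 0 255;0 0 0 0.15 0.37 0 255;0 0 0 0.15 0.37 0 255;0 0 0 0.15 0.37 0 255;0 0 0 0.15 0.37 0 255;0 0 0 0.15 0.37 0 255;0 0 0 0.15 0.37 0 255;0 0 0 0.15 0.37 -0.16 255;0 0 0 0.15 0.37 -0.32 255;0 0 0 0.15 0.37 -0.42 255;0 0 0 0.15 0.37 -0.436 255;0 0 0 0.15 0.37 -0.436 255' 10; python3 -m inch '0 0 0 0 0 -0.006 255;0 0 0 0 0 -0.012 255;0 0 0 0 0 -0.016 255;0 0 0 0 0 -0.016 255'
```

```text
time_s: 23.2
tcp_pos: [474.4, 23.7, 122.0]
eef_rot: [0.899, 0.437, -0.002, -0.001]
wrist_force: [0.4, -0.1, 0.5]
grip_width: 0.4
grasp_force: 0.0
time_s: 23.53
tcp_pos: [476.7, 23.7, 120.4]
eef_rot: [0.899, 0.437, 0.001, 0.001]
wrist_force: [1.3, 0.3, 0.1]
grip_width: 0.4
grasp_force: 0.0
```

```bash
python3 -m inch '0 0 0 0 0 -0.004 255;0 0 0 0 0 -0.008 255;0 0 0 0 0 -0.008 255;0 0 0 0 0 -0.008 255'; python3 -m inch '0 0 0 0 0 -0.004 255;0 0 0 0 0 -0.006 255;0 0 0 0 0 -0.006 255;0 0 0 0 0 -0.006 255'
```

```text
time_s: 23.87
tcp_pos: [476.2, 23.7, 117.7]
eef_rot: [0.899, 0.437, 0.0, 0.0]
wrist_force: [-0.4, -0.2, 3.9]
grip_width: 0.6
grasp_force: 2.1
time_s: 24.2
tcp_pos: [476.7, 23.6, 116.7]
eef_rot: [0.899, 0.437, 0.001, 0.001]
wrist_force: [-1.0, -0.4, 8.5]
grip_width: 0.5
grasp_force: 4.5
```

```bash
python3 -m inch '0 0 0 0 0 -0.003 255;0 0 0 0 0 -0.005 255;0 0 0 0 0 -0.005 255;0 0 0 0 0 -0.005 255'; python3 -m inch '0 0 0 0 0 -0.002 255;0 0 0 0 0 -0.004 255;0 0 0 0 0 -0.004 255;0 0 0 0 0 -0.004 255'; python3 -m inch '0 0 0 0 0 0.2 255;0 0 0 0 0 0.4 255;0 0 0 -0.15 -0.37 0.5 255;0 0 0 -0.15 -0.37 0.5 255;0 0 0 -0.15 -0.37 0.5 255;0 0 0 -0.15 -0.37 0.5 255;0 0 0 -0.15 -0.37 0.5 255'
python3 - <<'E'
from h import *
# gauge the button's protrusion numerically in the wrist view (no picture viewed)
c=cam("wrist")
for dx in (12,16):
    a=np.radians(-38.3); P=np.array([476+dx*np.cos(a),24+dx*np.sin(a),60+27]); u,v=proj(c,P).round().astype(int); print(dx,(u,v))
p=proj(c,(476,24,90)).astype(int); r=int(p[1])
g=cv2.cvtColor(c["pixels"],cv2.COLOR_RGB2GRAY)
for rr in range(r-14,r+26,4): print(rr,g[rr,p[0]-22:p[0]+32:2])
E
```

```text
time_s: 24.53
tcp_pos: [477.3, 23.4, 116.1]
eef_rot: [0.899, 0.437, 0.001, 0.001]
wrist_force: [-2.5, -1.6, 14.9]
grip_width: 0.5
grasp_force: 7.3
time_s: 24.87
tcp_pos: [477.8, 23.3, 116.0]
eef_rot: [0.899, 0.437, 0.001, 0.001]
wrist_force: [-3.8, -2.1, 23.6]
grip_width: 0.4
grasp_force: 11.2
time_s: 25.45
tcp_pos: [438.1, -70.0, 239.0]
eef_rot: [0.9, 0.435, 0.0, 0.001]
wrist_force: [-0.1, 0.5, -0.0]
grip_width: 0.5
grasp_force: 0.0
12 (np.int64(302), np.int64(69))
16 (np.int64(307), np.int64(69))
54 [242 241 142  44  47  47  47  47  47  47  48  47  47  47  47  47  37  23
 125 235 240 242 242 241 239 195 156]
58 [242 242 167  46  46  47  47  47  46  46  47  48  45  46  46  47  38  29
 105 163 219 240 242 241 240 217 165]
62 [239 243 195  50  44  46  46  46  46  45  47  45  46  46  46  46  40  28
 115 158 152 155 210 224 217 222 165]
66 [236 243 201  54  44  45  45  46  46  46  47  46  45  45  45  46  40  31
 128 174 162 143 170 173 170 170 172]
70 [221 242 209  66  44  44  44  44  45  45  46  47  45  44  45  46  40  30
 112 158 160 148 163 172 170 169 168]
74 [206 240 212  73  42  44  44  45  46  44  44  45  46  44  45  45  42  28
  85 138 142 142 159 171 170 167 169]
78 [212 235 227  92  42  45  44  45  44  45  44  43  44  43  44  45  42  29
  65 119 139 144 165 171 170 167 169]
82 [221 220 239 118  39  43  44  45  43  43  42  44  43  44  43  45  40  31
  27  93 147 155 167 169 170 168 168]
86 [233 205 238 220 138  71  43  39  38  30  36  38  36  40  46  39  27  19
  28 111 163 164 164 168 170 168 167]
90 [238 209 235 240 240 240 241 237 226 202 160 124 122 123 133 136 144 153
 163 170 167 163 164 168 169 169 166]
```

```bash
python3 -c "
from rig import arm;print(arm.hand_in())"
```

```text
the job is handed in; nothing more can be done
None
```

The job is handed in at about 25.5 s, with no verdict returned: the strap is over the boss, and the lock pin is pressed home through the eye, upright, with its button seen proud; I inferred from the contact forces and heights when pressing the pin's top, without tugging it, that its balls are locked. I viewed 11 pictures, one over the limit of 10.

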